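Close the docked desk box and hold its lock pin back

TASK

I want to take the small blue box off its desk dock. Lower its open lid gently until it is fully shut, and only then pull the red knob of the sprung lock pin straight up as far as it goes and keep holding it there, so that the pin stays clear of its hole; finish while still holding the knob up. Do not disturb the mug or the rubber stamp.

Things in the scene. Friction and masses are not known exactly. Their poses are not given: they have to be found in the camera images.
- dock: Fixed dock with the blue box. Origin: on the desk under the box's centre. x points from the box's front to its hinge side, y left, z up. Aluminium base plate 10 mm thick, x -65 to 65, y -160 to 75 mm. Box 110 (x) x 120 mm (y), rim 60 mm above the desk, top 68 mm with the lid shut; an eraser and a clip lie inside, below the rim. The lock pin stands on its right (-y) side.
- lid (a joint): Angle of the blue lid in rad: 0 = shut flat on the box, grows as it opens upward, at most 1.4. A stiff friction hinge (about 0.12 N m) keeps the lid where it is left: it must be pushed the whole way; 2 to 3 N near the free edge is enough. It starts between 0.7 and 1.2.
- lid_hinge (a point): Middle of the hinge line on the back rim of the box: 55 mm in the dock's x, 60 mm above the desk. The hinge line runs along the dock's y. The point turns with the lid: its x axis lies along the lid from free edge to hinge, its z axis points out of the outer (top) face.
- lid_edge (a point): Middle of the lid's free front edge on its outer (top) face, 114 mm from the hinge line. The lid is a plate 124 mm wide and 8 mm thick, its outer face 8 mm from the hinge line; a steel tab 44 mm wide and 5 mm thick sticks out 14 mm beyond the edge.
- index_pin (a joint): Travel of the sprung lock pin in m: 0 = seated in the hole (rest), 0.020 = pulled fully up against its stop. It slides straight up. The spring pulls back with about 5 N when seated and 9.5 N fully up, so it snaps home when let go.
- pull_knob: Red plastic pull knob with black rings on the lock pin, an upright cylinder 24 mm in diameter and 24 mm high. Origin at its centre, 68 mm above the desk when the pin is seated, 88 mm when fully pulled. Free all round; the wall of the box is 70 mm from its axis.
- pin_tip (a point): Lower end of the steel lock pin (8 mm diameter), on its axis; 10 mm deep in the hole when seated, 10 mm above the hole when fully pulled.
- seat_hole (a point): Mouth of the hole (10 mm diameter) in the box's blue side tongue in which the lock pin sits, on the pin's axis, at y = -130 mm in the dock frame, 18 mm above the desk. Above it a steel arm on a post at the hinge side (43 mm in x, 30 mm in y, top 44 mm above the desk) and a collar (18 mm diameter, top at 54 mm) guide the pin.
- mug: Orange mug, 81 x 113 x 101 mm, standing on a coaster at the right; loose. Origin at the centre of its underside. Leave it alone.
- rubber_stamp: Rubber stamp with a dark round handle, 62 x 30 x 72 mm, standing loose on the desk to the left of the dock. Origin at the centre of its underside. Leave it alone.

How it is judged (in metres and radians):
On the way, in this order (a step that is already met when the one before it is completed fails the run):
1. the lid is shut (within 0.05 rad) while the lock pin still sits in its hole (raised less than 4 mm) (value of joint lid below 0.05 rad and value of joint index_pin below 0.004 m), for 0.2 s.
2. the lock pin is pulled up at least 16 of its 20 mm by the fingers (value of joint index_pin above 0.016 m and contact force between the fingers and pull_knob above 2 N), for 0.3 s.
At the end, for the whole second after the job is handed in: The program has finished with the fingers still holding the red knob (contact force over 2 N): the lock pin is pulled up at least 16 of its 20 mm, its tip more than 5 mm above the hole, and the lid is shut within 0.05 rad; mug and rubber stamp are within 20 mm of where they stood (all of step 2 and value of joint lid below 0.05 rad and z of pin_tip in the frame of seat_hole above 0.005 m and distance of each of mug, rubber_stamp from where it was at the start of the episode below 0.02 m); the arm keeps its last pose, push and grip.
It fails at once if the lock pin is pulled (over 8 mm) while the lid is open (over 0.1 rad) (value of joint index_pin above 0.008 m and value of joint lid above 0.1 rad).
It fails at once if the lid is slammed (faster than 3 rad/s) (velocity of joint lid below -3 rad/s).
It fails at once if the mug or the rubber stamp is pushed more than 20 mm or tipped (distance of any of mug, rubber_stamp from where it was at the start of the episode above 0.02 m or angle between any of mug, rubber_stamp's own z axis and vertical above 0.35 rad).
It also fails if it takes over 42 s, if anything falls off the work surface, if the arm or the gripper's body presses on something with over 40 N, if the wrist force passes 120 N, or if a joint passes its speed limit or range.

ROBOT

A 7-joint arm with a two-finger parallel gripper is mounted at the origin on a cart in front of the work surface, level with it; the furniture and walls round the work are solid. World frame = base frame: x ahead of the robot, y to its left, z up, the work surface at z = 0. Lengths are in m, angles in degrees, forces in N, time in s.
With the tool pointing down it reaches from about 0.425 to 0.825 m from the base axis. Payload 3.6 kg.
Tool frame: the origin (TCP) lies at the very end of the fingers, on their centre line; the grasp point (between the pads) lies 19 mm behind it; x points along the fingers, y is the direction in which the jaws open and shut, and the axes are right-handed (so a half turn about x gives the same grasp; the last joint's range is limited). The gripper opens to 85 mm and grips with 20 to 120 N. Pads are 22 mm wide; open, the fingers measure 114 mm over their backs; the gripper's body (76 mm by 85 mm) begins 54 mm behind the grasp point. The pads swing forward as they close: fully open they stand 13 mm farther back than shut.
Start: joints at [-70.904, 35.231, -0.722, 81.555, 0.464, 63.22, -2.315], TCP at [0.229, 0.608, 0.231] pointing down, gripper open.
Joint ranges: [-178.69, 178.69], [-17.37, 117.87], [-77.05, 75.6], [15.02, 138.74], [-78.02, 258.01], [0.78, 113.62], [-162.83, 162.83]. Speed limits (degrees/s): [159.86, 159.86, 180, 180, 180, 180, 180].

INTERFACE

Orientations are given as a 3x3 rotation matrix whose columns are the frame's x, y, z axes.
In Python, from cell import * gives the robot as it stands. Calls block until the motion is done:
- move_to(position, orientation): joint-space move of the TCP to a pose.
- servo_line(position, ori=None, rate=0.15): straight line of the TCP; ori=None keeps the orientation; rate is the mean speed in m/s.
- move_j(angles): joint-space move.
- gripper_to(opening): opening from 0.0 (shut) to 1.0 (fully open); the grip force is fixed at half the most; returns when the fingers have stopped.
- sleep(seconds).
- ik(position, orientation): joint angles nearest the present ones, or None.
- observe(): the state.
- read_camera(name): name is "scene" or "top" or "wrist"; returns (picture, depth): 384x512x3 uint8, red, green, blue; 384x512 float32, m along the optical axis (not along the pixel's ray), 0 where there is no reading.
- get_calibration(name): a dict with "camera_matrix" (3x3 intrinsics, pixels), "dist_coeffs" ([k1, k2, p1, p2, k3] as OpenCV has them; the pictures are not rectified), "extrinsics" (4x4, takes a point from camera to world coordinates); the wrist camera has in their place "T_tool_cam" (4x4, takes a point from camera to tool coordinates, whose origin is the TCP and whose axes are the tool frame's). Camera axes: x right, y down, z forward; pixel columns grow to the right and rows downward; lengths in m; the calibration is good to about 2 mm. A picture is of the moment at which its call begins: read the wrist's pose just before it. get_calibration takes no time and is no camera call.
A pose or a line that the arm cannot do raises IKError and nothing moves.
- hand_in(): hands the job in, once; it reports no verdict.
Trained networks look in the newest picture that a camera, given by its name, has taken for a name from the list of things; names that differ only in an ending like _2 or _b are one class to them, and where a whole thing is asked for, a point or a joint stands for the part that bears it (a point fixed in the world has none). Each returns a list of dicts, best first, with "confidence" (0 to 1); they miss things now and then, are a little off and sometimes report something else, mostly with a low value. They report only what shows in the picture. A call takes as long as a camera call.
- recognise(camera, name): "uv" ([column, row] in pixels, amid what is visible of it).
- silhouettes(camera, name): "mask" (384x512 bool, what is visible of it) and "uv" ([column, row] in pixels, amid what is visible of it).
- landmark_of(camera, name): "uv" ([column, row] in pixels: a listed point, or the origin of a listed thing).
The state is a dict: "t": time; "qpos": joint angles; "qvel": joint speeds; "joint_efforts": joint torques, N m; "eef_pos": TCP position; "eef_rot": TCP orientation; "wrist_force": force on the tool from outside, world axes, zero at the start; "torque": the same for the moment, N m; "grip_width": opening from 0.0 (shut) to 1.0 (fully open).
Only numpy, scipy, OpenCV 4.12 (cv2) and the standard library are available. Lean on these libraries where they do the work, as an engineer would, in place of code of your own. Each camera call takes 0.05 s, during which the arm holds its last target.

## Working session

There is one attempt and no reset: what is moved stays moved. The work goes in short steps, each a Python script; the robot and the scene stay as the last script left them, time stands still between calls to the robot, and variables do not carry over. Pictures are saved under pics/ and viewed, and the job is handed in when it is done.

```bash
ls; mkdir -p pics; cat > h.py <<'E'
from cell import *
import numpy as np, cv2
def px2w(cam,uv,z=None,depth=None):
    c=get_calibration(cam);K=np.array(c["camera_matrix"]);d=np.array(c["dist_coeffs"])
    n=cv2.undistortPoints(np.array([[uv]],float),K,d)[0,0]
    if "extrinsics" in c: T=np.array(c["extrinsics"])
    else:
        s=observe();W=np.eye(4);W[:3,:3]=s["eef_rot"];W[:3,3]=s["eef_pos"];T=W@np.array(c["T_tool_cam"])
    r=T[:3,:3]@np.array([n[0],n[1],1]);o=T[:3,3]
    if z is not None: return o+r*(z-o[2])/r[2]
    return o+r*depth
def save(n,p): cv2.imwrite("pics/"+n,p[:,:,::-1])
E
python3 - <<'E'
from h import *
D={}
for c in("scene","top"):
    p,d=read_camera(c);save(c+"1.png",p);np.save(c+"1.npy",d)
    for n in("pull_knob","seat_hole","lid_edge","lid_hinge","dock","mug","rubber_stamp"):
        for r in landmark_of(c,n)[:2]:
            u,v=r["uv"];dd=d[int(v),int(u)]
            print(c,n,np.round(r["uv"],1),round(r["confidence"],2),dd,np.round(px2w(c,r["uv"],depth=dd),3))
print(observe()["t"])
E
```

```text
pics
scene pull_knob [242.6 199. ] 0.63 0.96281916 [ 0.506 -0.06   0.076]
scene seat_hole [241.2 212.2] 0.83 1.0153087 [ 0.509 -0.048  0.015]
scene seat_hole [214.8 164.7] 0.44 0.9699339 [0.494 0.032 0.128]
scene lid_edge [199.6 153. ] 0.61 0.940283 [0.467 0.051 0.166]
scene lid_hinge [214.6 167.4] 0.67 1.0665582 [0.527 0.091 0.058]
scene lid_hinge [198.4 151.9] 0.35 0.0 [ 0.12  -0.596  0.778]
scene mug [394.9 278. ] 0.64 0.29221538 [ 0.298 -0.537  0.525]
scene mug [216.5 169. ] 0.28 1.0689473 [0.53  0.087 0.053]
scene rubber_stamp [170.4 176.4] 0.55 1.0964134 [0.433 0.173 0.02 ]
top pull_knob [236.4 201.4] 0.41 1.2158283 [ 0.508 -0.049  0.079]
top seat_hole [238.9 203. ] 0.56 1.2136643 [ 0.502 -0.057  0.081]
top lid_edge [194.7 213. ] 0.74 1.1293318 [0.468 0.07  0.16 ]
top lid_hinge [192.6 198.1] 0.91 1.1989813 [0.516 0.087 0.094]
top dock [201.  213.5] 0.79 1.1259619 [0.466 0.051 0.164]
top rubber_stamp [165.8 221.7] 0.46 1.2259617 [0.441 0.175 0.059]
top rubber_stamp [339.9 158.8] 0.38 1.2348415 [ 0.648 -0.379  0.077]
0.8
```

```bash
python3 - <<'E'
import cv2
for c in("scene","top"):
    p=cv2.imread(f"pics/{c}1.png"); cv2.imwrite(f"pics/{c}1z.png",cv2.resize(p[120:270,130:330],None,fx=4,fy=4,interpolation=cv2.INTER_CUBIC)[:600,:800])
E
```

```text
(no output)
```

View pics/scene1.png

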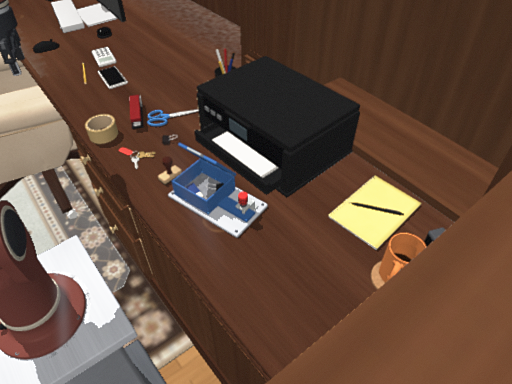

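View pics/top1.png

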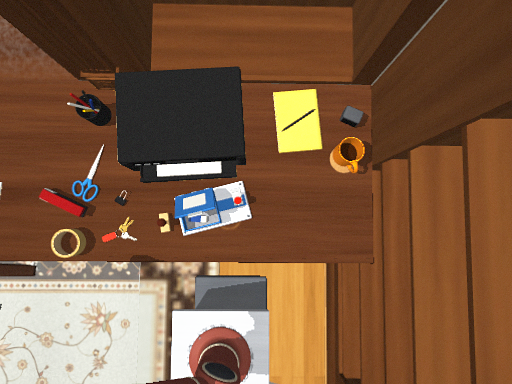

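```bash
ls pics
```

```text
scene1.png
scene1z.png
top1.png
top1z.png
```

View pics/top1z.png

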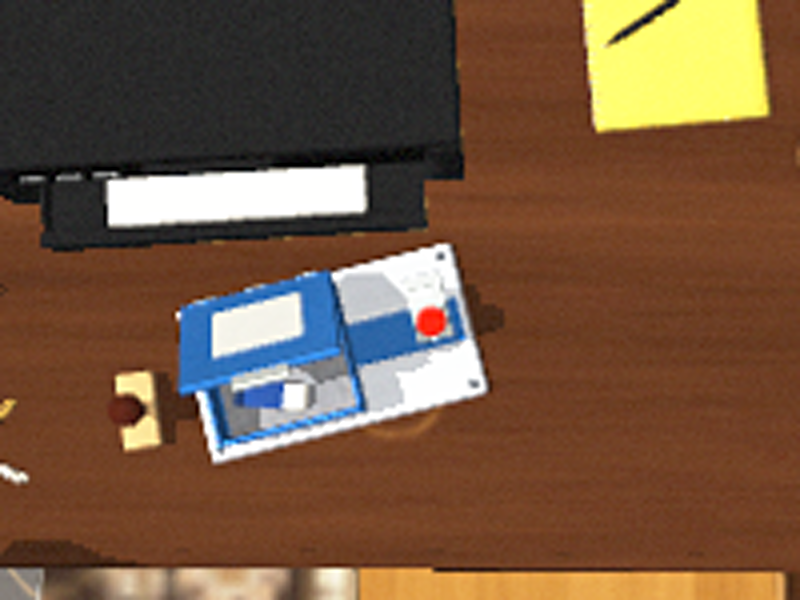

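View pics/scene1z.png

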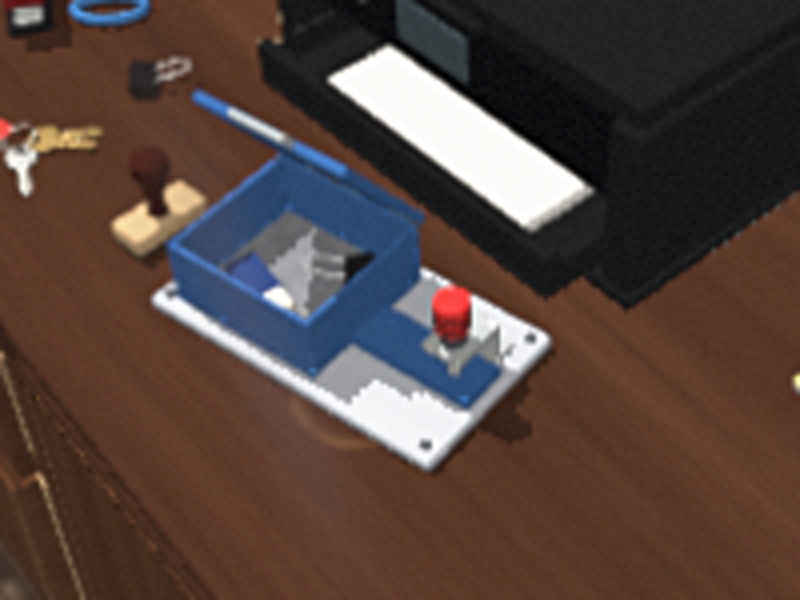

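The scene view shows the dock at about (215,195), with the lid open toward the printer, the red knob at (243,198) and the stamp at (168,174). The mug is far right at (405,255). In the top view the knob is at (238,200). Next I'll fit the dock pose from the plate and box corners in both views.

```bash
python3 - <<'E'
from h import *
from scipy.optimize import least_squares
# zoom px -> (obj pt)
top=[((215,461),(-.065,.075,.01)),((486,393),(-.065,-.160,.01)),((449,243),(.065,-.160,.01)),((431,321),(0,-.13,.08)),((361,410),(-.055,-.06,.06))]
sc=[((153,298),(-.065,.075,.01)),((430,470),(-.065,-.16,.01)),((551,340),(.065,-.16,.01)),((451,295),(0,-.13,.08)),((305,322),(-.055,-.06,.06)),((171,245),(-.055,.06,.06))]
lid=[("top",(186,391),(.114,.062)),("top",(342,348),(.114,-.062)),("scene",(197,94),(.114,.062)),]
def proj(c,X):
    k=get_calibration(c);T=np.linalg.inv(np.array(k["extrinsics"]))
    return cv2.projectPoints(np.array([X]),cv2.Rodrigues(T[:3,:3])[0],T[:3,3],np.array(k["camera_matrix"]),np.array(k["dist_coeffs"]))[0][0,0]
def W(p,X):
    c,s=np.cos(p[2]),np.sin(p[2]);return np.array([p[0]+c*X[0]-s*X[1],p[1]+s*X[0]+c*X[1],X[2]])
def f(p):
    r=[]
    for c,L in(("top",top),("scene",sc)):
        for uv,X in L: r+=list(proj(c,W(p,X))-(np.array(uv)/4+[130,120]-.375))
    for c,uv,(l,y) in lid:
        t=p[3];X=(.055-l*np.cos(t)+.008*np.sin(t),y,.06+l*np.sin(t)+.008*np.cos(t))
        r+=list(proj(c,W(p,X))-(np.array(uv)/4+[130,120]-.375))
    return np.array(r)
s=least_squares(f,[.5,.06,-.25,1.],loss="soft_l1");print(s.x);print(np.round(f(s.x).reshape(-1,2),1))
p=s.x;print("knob",W(p,(0,-.13,.068)),"yaw",np.degrees(p[2]))
np.save("dock.npy",p)
# printer height along tray behind the box/knob
d=np.load("top1.npy")
for X in[(.09,0,.05),(.11,-.0,.05),(.09,-.1,.05),(.13,0,.1)]:
    u=proj("top",W(p,X));print(X,u,px2w("top",u,depth=d[int(u[1]),int(u[0])]))
E
```

```text
[0.47971647 0.07287437 0.25404544 0.89437596]
[[-0.7  0.2]
 [ 0.5 -0. ]
 [ 0.4 -0.2]
 [ 0.2 -0. ]
 [ 0.7  0.1]
 [-0.1 -0.3]
 [-0.4 -1.2]
 [ 0.8 -0.6]
 [ 0.5  1.5]
 [ 0.7  1. ]
 [-0.7 -0.3]
 [-1.8 -0. ]
 [ 0.1  0.6]
 [-0.5 -0.5]]
knob [ 0.51238828 -0.0529531   0.068     ] yaw 14.55573132924627
(0.09, 0, 0.05) [192.32035616 183.16903903] [0.57181765 0.10291653 0.00097142]
(0.11, -0.0, 0.05) [190.90982197 177.22365709] [0.58548831 0.0995956  0.0559452 ]
(0.09, -0.1, 0.05) [222.32647489 175.8328935 ] [ 0.5909329  -0.00191694  0.05842046]
(0.13, 0, 0.1) [186.99227114 169.15032124] [ 0.44019108 -0.09289921  1.29428907]
```

```bash
cat >> h.py <<'E'
P=np.load("dock.npy")
def W(X,p=P):
    c,s=np.cos(p[2]),np.sin(p[2]);return np.array([p[0]+c*X[0]-s*X[1],p[1]+s*X[0]+c*X[1],X[2]])
YD=np.array([-np.sin(P[2]),np.cos(P[2]),0]);XD=np.array([np.cos(P[2]),np.sin(P[2]),0])
def R(y): 
    x=np.array([0,0,-1.]);return np.column_stack([x,y,np.cross(x,y)])
E
python3 - <<'E'
from h import *
s=observe();print(np.round(s["eef_rot"],2))
for y in(YD,-YD,XD,-XD):
    q=[ik(W(X),R(y)) for X in((-.04,-.11,.25),(-.035,0,.07),(0,-.13,.052),(.03,0,.17))]
    for a in q: print(None if a is None else np.round(a,0))
    print()
E
```

```text
[[-0.    0.35  0.94]
 [-0.    0.94 -0.35]
 [-1.   -0.   -0.  ]]
[ -6.  18.  11. 109.  -4.  53. 112.]
[ -6.  33.  -7. 123.  10.  24.  84.]
[  9.  39.  -8. 114.  10.  28.  98.]
[ -9.  28.  -4. 108.   3.  44.  90.]

[-32.  24.  49. 109. -21.  56. -48.]
[-28.  36.  26. 124. -33.  28. -52.]
[-15.  41.  28. 114. -35.  33. -38.]
[-36.  32.  37. 109. -25.  48. -61.]

[-16.  19.  26. 109. -10.  54.  29.]
[-18.  33.  10. 123. -13.  24.  17.]
[ -3.  39.  10. 114. -13.  28.  30.]
[-23.  28.  17. 109. -12.  45.  15.]

[ -40.   30.   65.  110.  -31.   61. -127.]
[  8.  36. -28. 123.  34.  29. 149.]
[-33.  57.  65. 115. -65.  56. -98.]
[ -49.   42.   65.  109.  -45.   59. -130.]
```

```bash
python3 - <<'E'
from h import *
print(np.round(get_calibration("wrist")["T_tool_cam"],3))
move_to(W((.0,-.09,.26)),R(YD))
gripper_to(0.0)
s=observe();p,d=read_camera("wrist");save("w1.png",p);np.save("w1.npy",d)
for n in("pull_knob","lid_edge","lid_hinge","seat_hole"):
    for r in landmark_of("wrist",n)[:2]:
        u,v=np.array(r["uv"]);print(n,np.round(r["uv"],1),round(r["confidence"],2),np.round(px2w("wrist",r["uv"],depth=d[int(v),int(u)]),3))
print(s["t"],s["eef_pos"],s["wrist_force"],s["grip_width"])
E
```

```text
[[-0.001 -0.327  0.945 -0.142]
 [ 1.     0.001  0.001 -0.001]
 [-0.001  0.945  0.327 -0.084]
 [ 0.     0.     0.     1.   ]]
pull_knob [217.8 168.5] 0.89 [ 0.508 -0.051  0.079]
lid_edge [361.9 180. ] 0.89 [0.466 0.067 0.159]
lid_hinge [330.6 211.7] 0.76 [0.52  0.076 0.092]
seat_hole [223.7 160.1] 0.59 [ 0.5   -0.048  0.066]
seat_hole [332.2 211.8] 0.34 [0.52  0.078 0.09 ]
3.9833 [ 0.50234587 -0.01427788  0.26002385] [-0.50722239  0.02025673  0.23172419] -0.0015964727880045492
```

View pics/w1.png

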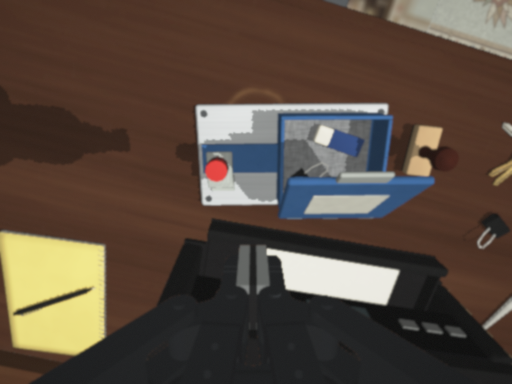

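The wrist view shows the red knob at (216,170), the open lid with its tab at (368,177), and the stamp handle at (446,158). Everything agrees with the fit. I'll refine the knob position from its red blob, then shut the lid.

```bash
python3 - <<'E'
from h import *
p=cv2.imread("pics/w1.png").astype(int);m=(p[:,:,2]>180)&(p[:,:,1]<70)&(p[:,:,0]<70);v,u=np.nonzero(m);v0=v[(u>190)&(u<240)];u0=u[(u>190)&(u<240)]
print(u0.mean(),v0.mean(),px2w("wrist",(u0.mean(),v0.mean()),z=.08),len(u0),W((0,-.13,.08)))
for uv,X in[((196,104),(-.065,-.16,.01)),((199,206),(.065,-.16,.01)),((388,104),(-.065,.075,.01))]: print(px2w("wrist",uv,z=.01),W(X))
E
```

```text
215.1818181818182 163.84848484848484 [ 0.50295424 -0.05510239  0.08      ] 33 [ 0.51238828 -0.0529531   0.08      ]
[ 0.45464424 -0.09743912  0.01      ] [ 0.45701419 -0.09832611  0.01      ]
[ 0.58288767 -0.06780089  0.01      ] [ 0.58284167 -0.0656543   0.01      ]
[0.39584567 0.12702669 0.01      ] [0.39795362 0.12913124 0.01      ]
```

```bash
python3 - <<'E'
from h import *
def T(a,r=.092,g=0.0):
    return W((.055-r*np.cos(a)+(.008+g)*np.sin(a)+.011, 0, .06+r*np.sin(a)+(.008+g)*np.cos(a)))
a0=1.1
servo_line(T(a0)+[0,0,.06],rate=.2)
servo_line(T(a0,g=.004),rate=.12)
print(observe()["wrist_force"])
for a in np.arange(a0-.1,-.01,-.1):
    servo_line(T(max(a,0)),rate=.06)
    s=observe();print(round(a,2),round(s["t"],1),np.round(s["wrist_force"],1),np.round(s["eef_pos"]-T(max(a,0)),4))
for k in range(1,7):
    z=.068-.001*k
    servo_line(T(0)*[1,1,0]+[0,0,z],rate=.02)
    s=observe();print(z,round(s["t"],1),np.round(s["wrist_force"],1),s["eef_pos"][2])
    if s["wrist_force"][2]>12: break
p,d=read_camera("wrist");save("w2.png",p)
p,d=read_camera("scene");save("s2.png",cv2.resize(p[120:270,130:330],None,fx=4,fy=4))
E
```

```text
[ 0.16033197  0.2725652  -0.50776075]
1.0 5.9 [-0.4  0.4  0.4] [ 0.     -0.0001  0.0004]
0.9 6.2 [-0.3 -0.8  0.2] [-0.0002 -0.     -0.    ]
0.8 6.5 [0.3 0.4 0. ] [-0.0004 -0.0001 -0.0002]
0.7 6.8 [-0.2  0.5 -0.1] [-0.0005 -0.0001 -0.0002]
0.6 7.1 [-0.5  0.3  0.7] [-0.0005 -0.0001 -0.0002]
0.5 7.4 [-0.4 -0.6  0.3] [-0.0005 -0.0001 -0.0002]
0.4 7.7 [-0.  -0.   0.4] [-0.0004 -0.0001 -0.0002]
0.3 8.0 [ 0.5 -0.3  0.4] [-0.0003 -0.0001 -0.0002]
0.2 8.3 [ 0.3 -0.8 -0.1] [-0.0003 -0.0001 -0.0002]
0.1 8.6 [-0.2  0.8 -0.8] [-0.0003 -0.     -0.0002]
0.0 8.9 [0.5 0.1 1.3] [0.0006 0.0001 0.0001]
0.067 9.2 [-0.7 -0.3  9.2] 0.06795150282031309
0.066 9.4 [-2.2 -0.8 17.9] 0.06782510085912341
```

View pics/s2.png

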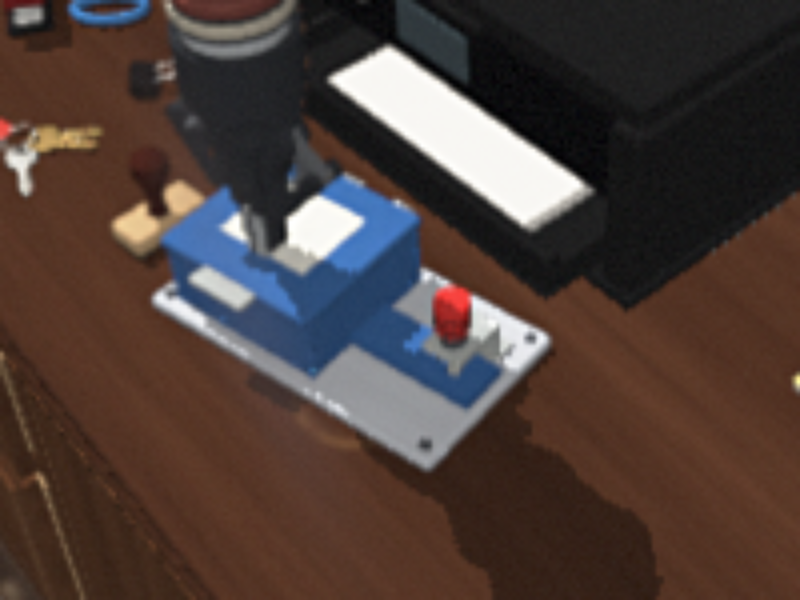

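View pics/w2.png

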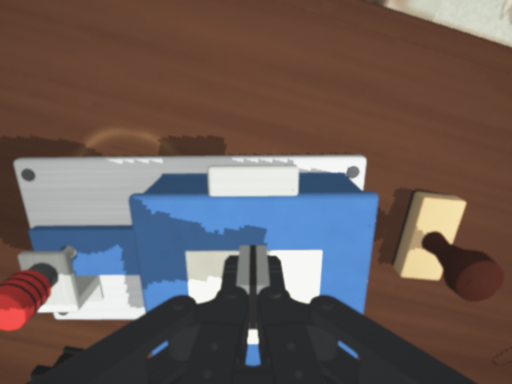

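Both views show the lid flat on the box (its tab at about (253,181) in the wrist view), and the stop was firm at z = 68 mm. Next I'll go above the knob and take a closer look.

```bash
python3 - <<'E'
from h import *
sleep(.3)
e=observe()["eef_pos"]
servo_line(e+[0,0,.08],rate=.15)
servo_line(W((-.03,-.13,.16)),rate=.2)
gripper_to(.65)
s=observe();p,d=read_camera("wrist");save("w3.png",p);np.save("w3.npy",d)
for r in landmark_of("wrist","pull_knob")+silhouettes("wrist","pull_knob"):
    u,v=np.array(r["uv"]);print(np.round(r["uv"],1),round(r["confidence"],2),np.round(px2w("wrist",r["uv"],depth=d[int(v),int(u)]),4))
    if "mask" in r:
        vv,uu=np.nonzero(r["mask"]);pts=np.array([px2w("wrist",(a,b),depth=d[b,a]) for a,b in zip(uu[::5],vv[::5]) if d[b,a]>0])
        t=pts[pts[:,2]>np.percentile(pts[:,2],97)-.004];print("top",len(t),t.mean(0),t.min(0),t.max(0))
print(s["t"],W((0,-.13,.08)))
E
```

```text
[254.7 230.4] 0.91 [ 0.5033 -0.0541  0.0783]
[254.7 234.5] 0.93 [ 0.5063 -0.0533  0.079 ]
top 124 [ 0.50967428 -0.05355531  0.07898517] [ 0.49919508 -0.06470906  0.07680241] [ 0.521129   -0.04207432  0.080719  ]
11.8917 [ 0.51238828 -0.0529531   0.08      ]
```

View pics/w3.png

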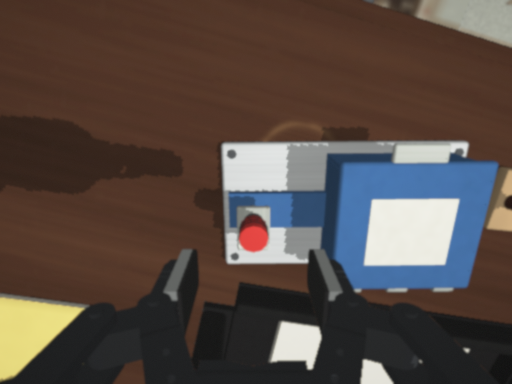

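The view shows the knob at (254,234), centred between the open fingers at (180,290) and (328,290), and the lid shut. The measured axis is (0.5105, -0.0534), within 2 mm of the fit. I'll grip it.

```bash
python3 - <<'E'
from h import *
k=np.array([.5105,-.0534])
servo_line([*k,.12],rate=.15)
servo_line([*k,.052],rate=.06)
s=observe();print(np.round(s["wrist_force"],1))
gripper_to(0.0)
s=observe();print(s["t"],np.round(s["wrist_force"],1),s["grip_width"]*85,s["eef_pos"])
p,d=read_camera("wrist");save("w4.png",p)
E
```

```text
[-0.1  1.  -0. ]
14.2 [-1.3  1.1  5.6] 22.234893024479547 [ 0.51056838 -0.05287957  0.05253467]
```

View pics/w4.png

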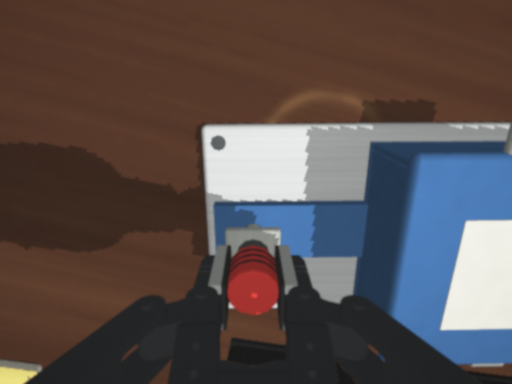

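The knob is held between both pads at about (253,285), with 22 mm of opening against a 24 mm knob. Now I'll pull.

```bash
python3 - <<'E'
from h import *
e=np.array([.51057,-.05288,.052])
for dz in(.006,.012,.016,.018,.019,.020,.021,.022):
    servo_line(e+[0,0,dz],rate=.03)
    s=observe();print(dz,round(s["t"],1),np.round(s["wrist_force"],1),round(s["eef_pos"][2],4),round(s["grip_width"]*85,1))
    if s["wrist_force"][2]<-20: break
sleep(.5)
s=observe();print(s["wrist_force"],s["eef_pos"],s["grip_width"])
p,d=read_camera("wrist");save("w5.png",p)
p,d=read_camera("scene");save("s5.png",cv2.resize(p[120:270,130:330],None,fx=4,fy=4))
E
```

```text
0.006 14.6 [ 1.6  0.5 -7. ] 0.0575 22.1
0.012 14.9 [ 2.6  0.9 -8.6] 0.064 22.6
0.016 15.2 [ 2.5  0.1 -8.6] 0.0681 22.1
0.018 15.5 [ 2.3  0.5 -9.2] 0.07 21.9
0.019 15.7 [ 1.5 -1.2 -9.3] 0.071 22.3
0.02 16.0 [ 2.3  0.3 -9.9] 0.072 22.3
0.021 16.2 [  2.9  -0.1 -14. ] 0.0727 22.0
0.022 16.5 [  5.1  -1.1 -21.6] 0.0728 22.1
[  4.61807336  -0.75060786 -21.80033725] [ 0.51050148 -0.05287949  0.07281205] 0.2564681603756161
```

View pics/w5.png

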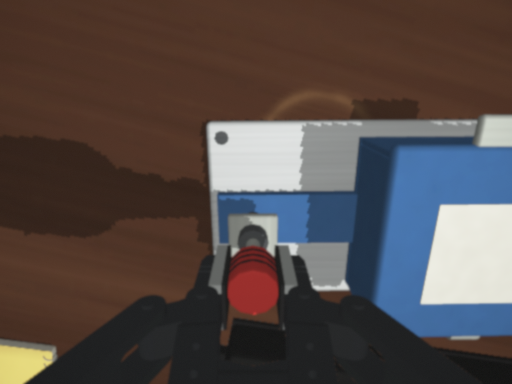

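View pics/s5.png

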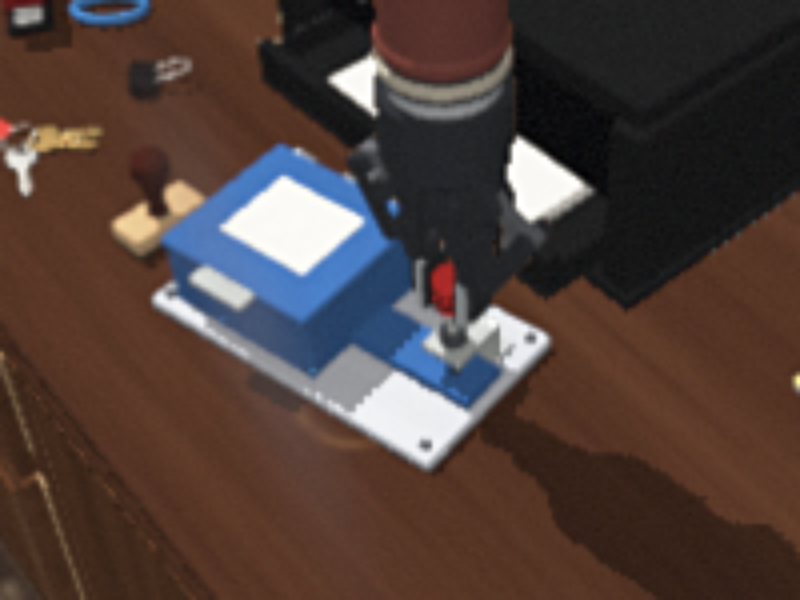

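The lid is shut. The knob is held at (253,280), with more of the collar showing below it. The force jumped at 20 mm of travel, so the pin is on its stop. I'll ease the extra pull by 1 mm and hand in.

```bash
python3 - <<'E'
from h import *
servo_line([.51057,-.05288,.073],rate=.02)
sleep(.3)
s=observe();print(s["t"],s["wrist_force"],s["eef_pos"],s["grip_width"]*85)
hand_in()
E
```

```text
17.6333 [  2.81170718   0.22839809 -18.95861946] [ 0.51049473 -0.0528902   0.07278644] 21.923559154017074
the job is handed in; nothing more can be done
```

I closed the lid, then pulled the red knob up to its stop, and handed in at 17.6 s of the 42 s allowed with the fingers still holding it. The system gives no verdict.

- **Lid:** I lowered it slowly with the closed fingers until it stopped firmly with its top at about 68 mm, the shut height. It still looked flat in the pictures taken after the pull.
- **Lock pin:** the fingers rose about 20 mm from where they gripped. The pull force then jumped from about 10 N to 22 N, which is the pin meeting its stop.
- **Holding force:** I eased the command by 1 mm before handing in, which left a steady 19 N pull. I had expected about 12 N, but the hand had not moved and the grip width had not changed.
- **Mug and stamp:** the stamp looked unmoved in the scene picture after the pull. I did not check the mug again at the end, but the arm never went near it.
- **Disagreements:** the gripper read about 22 mm on the 24 mm knob. The knob position from the wrist camera was about 2 mm off my dock fit, within the calibration error, and I used the wrist camera's position for the grip.

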